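# Refit the filter cover of a bench extractor

### The arm

A 6-joint arm with a two-finger parallel gripper is mounted at the origin on the work surface. World frame = base frame: x ahead of the robot, y to its left, z up, the work surface at z = 0. Lengths are in m, angles in degrees, forces in N, time in s.
With the tool pointing down it reaches from about 0.375 to 0.9 m from the base axis. Payload 3.1 kg.
Tool frame: the origin (TCP) lies on the centre line of the jaws, within the pads' length; the fingertips stand 25 mm ahead of it and the grasp point (between the pads) lies 6 mm ahead of it; z points along the fingers, y is the line along which they close (so a half turn about z gives the same grasp; the last joint's range is limited). The gripper opens to 87 mm and grips with 3 to 60 N. Pads are 19 mm wide; open, the fingers measure 117 mm over their backs; the gripper's body (75 mm by 190 mm) begins 51 mm behind the grasp point.
Start: joints at [67.065, 30.224, 82.088, -0, 67.689, -10.227], TCP at [0.137, 0.61, 0.248] pointing down, gripper open.
Joint ranges: [-176.69, 176.69], [-43.24, 126.21], [12.49, 139.97], [-82, 262], [0, 151.66], [-163.58, 163.58]. Speed limits (degrees/s): [159.86, 159.86, 180, 180, 180, 180].

### API

Orientations are given as a 3x3 rotation matrix whose columns are the frame's x, y, z axes.
In Python, from rig import * gives the robot as it stands.
- The arm moves only by the tool step_arm, never from a script. Its argument "steps" is a list of rows, each a list of 7 numbers: the shift along the tool's x, y, z normalised to -1 to 1, where 1 is 0.3 m, then the turn, a rotation vector about the tool's x, y, z normalised to -1 to 1, where 1 is 45 degrees, then the gripper's target within -1 to 1 (shut at 1, half-way at 0, fully open at -1). A call has 1 to 8 rows; each row is the pose to reach, as a shift and turn from the pose commanded when the call began, along the tool's axes at that moment; what a row does not reach only later rows make up. A row lasts 1/12 s, in which the tool goes at most 41.7 mm and 7.16 degrees, less where a joint would pass 70% of its speed; a pose out of reach is approached as far as the arm can. A call with a number of a shift or a turn outside -1 to 1 is refused whole. A call with a gripper value outside its range is refused whole. The fingers move at their own pace and stop on an object; the grip force is fixed at half the most. Time passes only in rows, so rows that repeat a pose let the fingers close. It gives the time, the measured TCP pose, the force, the opening and the grip force at its end, in the units of the state.
- read_state(): the state, without advancing time (a new reading comes with each control period).
- capture(name): name is "scene" or "top" or "wrist"; returns a dict with "image" (400x640x3 uint8, red, green, blue), "vertical_fov" (degrees; the focal length in pixels is half the picture's height over the tangent of half this angle, whatever the lens; pixels are square), "cx", "cy" (the principal point, pixels), "world_from_camera" (4x4, takes a point from camera to world coordinates); the wrist camera has in their place "T_tool_cam" (4x4, takes a point from camera to tool coordinates, whose origin is the TCP and whose axes are the flange's). Camera axes: x right, y down, z forward; pixel columns grow to the right and rows downward; lengths in m; the calibration is good to about 2 mm. The wrist camera is an equidistant fisheye: a pixel r from the principal point sees the ray r / f radians off the axis. A picture is of the moment at which its call begins: read the wrist's pose just before it. There is no depth.
- hand_in(): hands the job in; it is judged then, once.
The state is a dict: "time_s": time; "joint_positions": joint angles; "qvel": joint speeds; "tau": joint torques, N m; "position": TCP position; "tcp_rot": TCP orientation; "force": force on the tool from outside, world axes, zero at the start; "moment": the same for the moment, N m; "opening": opening from 0.0 (shut) to 1.0 (fully open); "grasp_force": force on a finger pad.
Only numpy, scipy, OpenCV 4.12 (cv2) and the standard library are available. Lean on these libraries where they do the work, as an engineer would, in place of code of your own. Each camera call takes 0.05 s, during which the arm holds its last target. There are 200 camera calls.

### The job

Put the loose metal filter cover back on the open filter bay of the bench extractor: hold it tilted, hook its lip under the ledge of the bay, then swing the other end down and press it gently until it lies flat and fully home with the spring catch snapped over its edge. Use gentle force throughout, and leave the two small trays of one and two chocolates that lie between the work places where they are.

Things in the scene. Friction and masses are not known exactly. Their poses are not given: they have to be found in the camera images.
- cover: Loose aluminium filter cover, 0.2 to 0.4 kg, lying flat on the bench: plate 140 (its x) x 100 (y) x 10 mm thick, with a black grip fin standing on its middle. Origin: centre of the plate's underside; x points away from the lip, z up out of the fin side.
- cover_lip (a point): Middle of the free edge of the cover's lip, at (-84, 0, 2) mm in the cover's frame, same axes. The lip is 80 wide (y), 4 thick, flush with the underside and sticks out 14 mm past the plate's -x end; above it the plate's upper 6 mm make a step.
- cover_fin (a point): Centre of the top of the grip fin, 50 mm above the cover's underside, same axes as the cover. The fin is 12 thick (x), 50 wide (y) and 40 high. Bare plate lies around it: to the edges 64 mm in x, 25 mm in y.
- extractor: White fixed extractor base, 270 x 190 x 45 mm high, at the left or right work place. Origin: centre of its underside, on the bench (z = 0); x points from the ledge end to the catch end, within 0.3 rad of straight away from the robot. On top a rigid steel frame, the filter bay, 193 x 128 mm, rim 75.5 mm above the bench; it can be clamped up to 20 mm off centre along x, not in y.
- bay_seat (a point): Nominal middle of the bay's seat, at (0, 0, 65) mm on the extractor, its axes; the frame stands up to 20 mm off it in x (not measured). Seated, the plate's underside is here. Opening 143 x 108 mm: the plate has 3 mm play in x, so unless its step is up against the ledge its other end lands on the rim. Seat rails: 9 mm wide at both sides, 8 mm at the far end; open 9 mm down between.
- ledge (a point): Nominal middle of the ledge's free lower edge, at (-71.5, 0, 71.5) mm on the extractor, its axes; truly up to 20 mm off in x with the frame: find it by feel. The ledge is 4 mm thick (top 75.5 mm above the bench), spans the bay and covers a pocket 16.5 mm deep towards -x, open below, where the cover's lip belongs.
- catch (a joint): Spring catch, 36 mm wide, in the middle of the rim opposite the ledge. Metres: 0 = out, up to 0.010 as it is pushed back to +x. Its nose reaches 6 mm over the opening, underside 76.5 mm above the bench, ramp rising at 60 degrees to 88 mm. The plate's end pushes it back (spring 7 N, 10 N at 3 mm); it snaps out to 0 over the seated cover.
- tray_pair: Bystander to be left alone, between the two work places: gold tray of two chocolates, 80 x 40 x 24 mm; origin: centre of its underside.
- tray_single: Bystander to be left alone, between the two work places: gold tray with one chocolate, 40 x 40 x 24 mm; origin: centre of its underside.

How it is judged:
By the outcome, as a careful person would: the job done as asked, in the order asked, and still so for the second after the job is handed in, with the robot touching nothing.
It also fails if it takes over 69 s, if anything falls off the work surface, if the arm or the gripper's body presses on something with over 40 N, if the wrist force passes 120 N, or if a joint passes its speed limit or range.

## Working session

There is one attempt and no reset: what is moved stays moved. The work goes in short steps, Python scripts to look and compute and a tool call to move; the robot and the scene stay as the last step left them, time stands still between calls to the robot, and variables do not carry over. Pictures are saved under pics/ and viewed, at most 10 in all, crops included, and the job is handed in when it is done.

Besides the shell and the picture viewer there is one more tool, called after ">>>" as name([rows], argument=value, ...), one row to a line, values as JSON. step_arm: Moves the arm, as the interface text tells. Scaled input: -1 to 1 covers 0.3 m each way for a shift and 45 degrees each way for a turn. Its arguments: {"type":"object","properties":{"steps":{"type":"array"}},"required":["steps"]}

```bash
mkdir -p pics; cat > h.py <<'E'
from rig import *
import numpy as np, cv2
def save(n,f):
    c=capture(n); cv2.imwrite('pics/'+f,c['image'][:,:,::-1]); return c
def ray(c,u,v,z):
    T=np.array(c['world_from_camera']); f=200/np.tan(np.radians(c['vertical_fov']/2))
    d=T[:3,:3]@[(u-c['cx'])/f,(v-c['cy'])/f,1]; o=T[:3,3]
    return o+d*(z-o[2])/d[2]
def proj(c,p):
    T=np.linalg.inv(np.array(c['world_from_camera'])); f=200/np.tan(np.radians(c['vertical_fov']/2))
    q=T[:3,:3]@p+T[:3,3]; return q[:2]/q[2]*f+[c['cx'],c['cy']]
E
python3 - <<'E'
from h import *
import pickle
for n in('top','scene'):
    c=save(n,n+'1.png'); pickle.dump({k:v for k,v in c.items() if k!='image'},open(n+'.pkl','wb'))
    print({k:v for k,v in c.items() if k!='image'})
print(read_state())
E
```

```text
{'vertical_fov': 47.739024867837735, 'cx': 313.8372995006919, 'cy': 194.87916319448678, 'world_from_camera': array([[ 0.00176203, -0.99591868,  0.09023788,  0.51446185],
       [-0.99993576, -0.00276509, -0.01099185, -0.01429552],
       [ 0.0111965 , -0.09021271, -0.99585958,  1.00419677],
       [ 0.        ,  0.        ,  0.        ,  1.        ]])}
{'vertical_fov': 49.01080009736793, 'cx': 318.0419751569081, 'cy': 201.02376704981756, 'world_from_camera': array([[-0.84930687,  0.36934117, -0.37718024,  0.88430982],
       [ 0.52776445,  0.61021799, -0.59084575,  0.48620477],
       [ 0.01193851, -0.70087167, -0.71318747,  0.65221081],
       [ 0.        ,  0.        ,  0.        ,  1.        ]])}
{'time_s': 0.1, 'joint_positions': array([ 6.70661388e+01,  3.02742146e+01,  8.21498579e+01, -3.70848765e-04,
        6.76883588e+01, -1.02267489e+01]), 'qvel': array([-0.07512074, -0.05613152, -0.08778438, -0.01793899,  0.03780516,
       -0.04485974]), 'tau': array([-2.11912365e-06, -4.40986240e+01, -1.77149677e+01,  6.34823972e-02,
        5.33657754e-02, -3.14387364e-05]), 'position': array([0.13720364, 0.60912509, 0.24665875]), 'tcp_rot': array([[-9.75507658e-01,  2.19964162e-01, -7.59129657e-04],
       [ 2.19965205e-01,  9.75506040e-01, -1.80951960e-03],
       [ 3.42506102e-04, -1.93218234e-03, -9.99998075e-01]]), 'force': array([ 0.4234989 , -0.34989933, -0.29440778]), 'moment': array([0.02152825, 0.00872649, 0.00705474]), 'grasp_force': 0.0, 'opening': 1.0019564110557777}
```

View pics/top1.png

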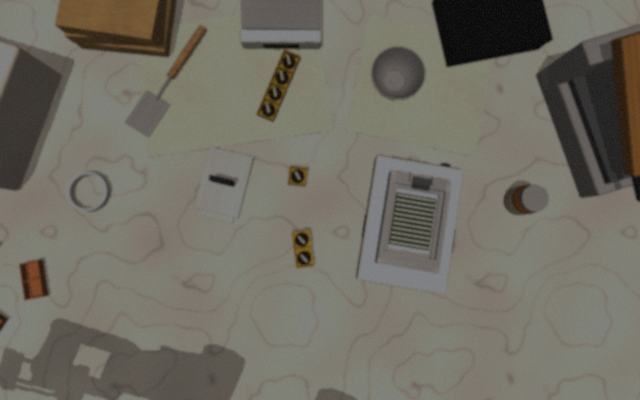

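View pics/scene1.png

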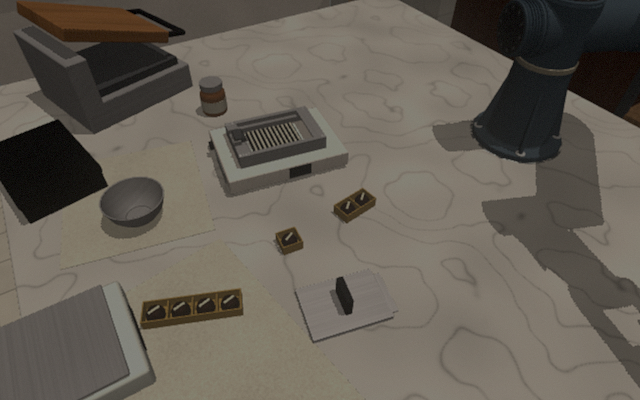

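The top view shows the cover at about (225,184) with its fin at (222,180), the extractor at about (412,222) with the catch at (423,183), and the trays at (298,176) and (304,248). I need enlarged crops to get accurate corners.

```bash
python3 - <<'E'
import cv2,numpy as np
a=cv2.imread('pics/top1.png');b=cv2.imread('pics/scene1.png')
A=cv2.resize(a[140:230,185:265],None,fx=5,fy=5,interpolation=cv2.INTER_CUBIC) 
B=cv2.resize(a[145:300,350:470],None,fx=3.3,fy=3.3,interpolation=cv2.INTER_CUBIC)
im=np.zeros((520,800,3),np.uint8); im[:450,:400]=A; im[:B.shape[0],402:402+B.shape[1]]=B[:, :398]
cv2.imwrite('pics/crop1.png',cv2.convertScaleAbs(im,alpha=1.4))
C=cv2.resize(b[255:345,285:405],None,fx=6.6,fy=6.6,interpolation=cv2.INTER_CUBIC)
cv2.imwrite('pics/crop2.png',cv2.convertScaleAbs(C,alpha=1.4))
E
```

```text
(no output)
```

View pics/crop1.png

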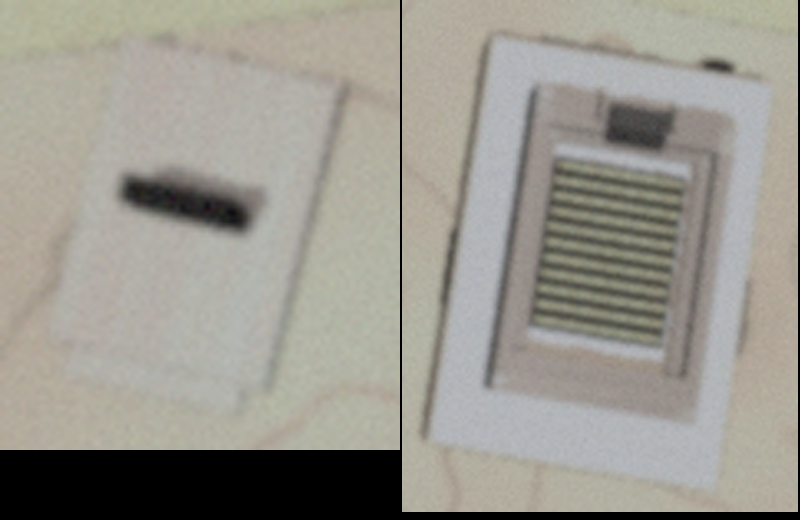

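View pics/crop2.png

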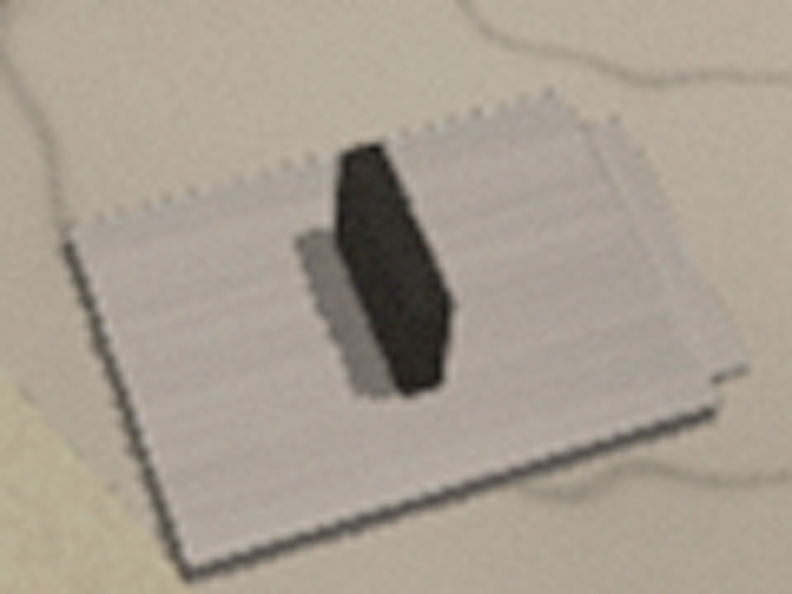

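The cover's lip faces the robot. In the left crop its plate corners are at about (122,42), (345,85), (268,388) and (50,340). In the right crop the extractor's top corners are at (490,38), (770,82), (716,487) and (428,440), with the frame rim inside them and the catch at the far end.

```bash
python3 - <<'E'
from h import *
import pickle
c=pickle.load(open('top.pkl','rb'))
def quad(P,z,l,w):
    W=np.array([ray(c,u,v,z) for u,v in P])[:,:2]
    ctr=W.mean(0); ax=(W[0]+W[1]-W[2]-W[3])/2; ay=(W[0]+W[3]-W[1]-W[2])/2
    print(ctr.round(4),'L',np.linalg.norm(ax).round(4),'W',np.linalg.norm(ay).round(4),'yaw',np.degrees(np.arctan2(ax[1],ax[0])).round(2),np.degrees(np.arctan2(-ay[0],ay[1])).round(2))
g=lambda P,s,o,x0=0:[((x-x0)/s+o[0],y/s+o[1]) for x,y in P]
quad(g([(122,42),(345,85),(268,388),(50,340)],5,(185,140)),.010,0,0)
quad(g([(122,178),(250,212),(245,232),(122,200)],5,(185,140)),.050,0,0)
quad(g([(490,38),(770,82),(716,487),(428,440)],3.3,(350,145),402),.045,0,0)
quad(g([(538,86),(735,118),(690,420),(488,388)],3.3,(350,145),402),.0755,0,0)
for n,u,v in(('single',298,176),('pair',304,248)): print(n,ray(c,u,v,.024))
print(ray(c,350+(637-402)/3.3,145+85/3.3,.09))
s=read_state();print(s['position'],s['tcp_rot'].round(3))
E
```

```text
[0.6313 0.1726] L 0.1371 W 0.0996 yaw -12.74 -11.53
[0.6297 0.1701] L 0.009 W 0.0552 yaw -5.58 -14.62
[ 0.5408 -0.2301] L 0.2627 W 0.185 yaw -9.19 -8.97
[ 0.5447 -0.2306] L 0.191 W 0.1259 yaw -9.99 -8.99
single [0.64460651 0.00956699 0.024     ]
pair [ 0.48831759 -0.00412369  0.024     ]
[ 0.64747559 -0.24404798  0.09      ]
[0.13720364 0.60912509 0.24665875] [[-0.976  0.22  -0.001]
 [ 0.22   0.976 -0.002]
 [ 0.    -0.002 -1.   ]]
```

>>> step_arm([
  [-0.96, -0.53, 0, 0, 0, 0.995, -1],
  [-0.96, -0.53, 0, 0, 0, 0.995, -1],
  [-0.96, -0.53, 0, 0, 0, 0.995, -1],
  [-0.96, -0.53, 0, 0, 0, 0.995, -1],
  [-0.96, -0.53, 0, 0, 0, 0.995, -1],
  [-0.96, -0.53, 0, 0, 0, 0.995, -1],
  [-0.96, -0.53, 0, 0, 0, 0.995, -1],
  [-0.96, -0.53, 0, 0, 0, 0.995, -1],
])

```text
time_s: 0.77
position: [0.3848, 0.3892, 0.2473]
tcp_rot: [[-0.536, 0.844, -0.0], [0.844, 0.536, -0.001], [-0.0, -0.001, -1.0]]
force: [0.1, 0.5, -0.1]
opening: 0.999
grasp_force: 0.0
```

```bash
cat >> h.py <<'E'
from scipy.spatial.transform import Rotation as Ro
def Rt(yaw,tilt):  # tool y=cover x, tool x=cover y ; tilt>0: lip end down
    Rc=Ro.from_euler('z',yaw,degrees=True)*Ro.from_euler('y',-tilt,degrees=True)
    return Rc.as_matrix()@np.array([[0,1,0],[1,0,0],[0,0,-1.]])
def to(p,yaw,tilt,base=None):
    s=read_state(); P,R=(s['position'],s['tcp_rot']) if base is None else (base[0],Rt(*base[1:]))
    d=R.T@(np.array(p)-P)/.3; w=Ro.from_matrix(R.T@Rt(yaw,tilt)).as_rotvec(degrees=True)/45
    print('t',round(s['time_s'],2),'pos',s['position'].round(4),'row',d.round(4),w.round(4),'F',s['force'].round(1),'op',round(s['opening'],3))
E
python3 -c "
from h import *
to([.631,.172,.14],-12.3,0)"
```

```text
t 0.77 pos [0.3848 0.3892 0.2473] row [-1.051   0.3049  0.3578] [-5.000e-04  7.000e-04  9.937e-01] F [ 0.1  0.5 -0.1] op 0.999
```

>>> step_arm([
  [-1, 0.3, 0.16, 0, 0, 0.994, -1],
  [-1, 0.3, 0.16, 0, 0, 0.994, -1],
  [-1, 0.3, 0.16, 0, 0, 0.994, -1],
  [-1, 0.3, 0.16, 0, 0, 0.994, -1],
  [-1, 0.3, 0.16, 0, 0, 0.994, -1],
  [-1, 0.3, 0.16, 0, 0, 0.994, -1],
  [-1, 0.3, 0.16, 0, 0, 0.994, -1],
  [-1, 0.3, 0.16, 0, 0, 0.994, -1],
])

```text
time_s: 1.43
position: [0.6235, 0.1831, 0.1984]
tcp_rot: [[0.215, 0.977, 0.001], [0.977, -0.215, -0.001], [-0.001, 0.001, -1.0]]
force: [0.2, 0.8, 0.1]
opening: 1.001
grasp_force: 0.0
```

```bash
cat >> h.py <<'E'
def wproj(c,s,pts):
    Twt=np.eye(4);Twt[:3,:3]=s['tcp_rot'];Twt[:3,3]=s['position']
    T=np.linalg.inv(Twt@np.array(c['T_tool_cam'])); f=200/np.tan(np.radians(c['vertical_fov']/2))
    o=[]
    for p in pts:
        q=T[:3,:3]@p+T[:3,3]; r=np.hypot(q[0],q[1]); th=np.arctan2(r,q[2]); o.append([c['cx']+f*th*q[0]/r,c['cy']+f*th*q[1]/r])
    return np.array(o)
def wray(c,s,u,v,z):
    f=200/np.tan(np.radians(c['vertical_fov']/2)); a=np.array([u-c['cx'],v-c['cy']]); r=np.hypot(*a); th=r/f
    d=np.array([*(a/r*np.sin(th)),np.cos(th)])
    Twt=np.eye(4);Twt[:3,:3]=s['tcp_rot'];Twt[:3,3]=s['position']; T=Twt@np.array(c['T_tool_cam'])
    d=T[:3,:3]@d;o=T[:3,3]; return o+d*(z-o[2])/d[2]
E
python3 -c "
from h import *
import pickle
s=read_state();c=save('wrist','w1.png');pickle.dump((s,{k:v for k,v in c.items() if k!='image'}),open('w1.pkl','wb'))
print(c['T_tool_cam'],c['vertical_fov'])
R=Ro.from_euler('z',-12.3,degrees=True).as_matrix()
L=[[.07,.05,.01],[.07,-.05,.01],[-.07,-.05,.01],[-.07,.05,.01],[.006,.025,.05],[.006,-.025,.05],[-.006,-.025,.05],[-.006,.025,.05]]
P=wproj(c,s,[R@l+[.631,.172,0] for l in L]);print(P.round())
im=c['image'][:,:,::-1].copy()
for p in P: cv2.circle(im,tuple(int(x) for x in p),2,(0,0,255),-1)
cv2.imwrite('pics/w1m.png',im)
to([.631,.172,.14],-12.3,0)"
```

```text
[[-6.67635966e-04 -9.70699804e-01 -2.40294496e-01  6.56113300e-02]
 [ 9.99999710e-01 -7.35938006e-04  1.94507602e-04  3.80834047e-04]
 [-3.65650343e-04 -2.40294296e-01  9.70700014e-01 -1.37429314e-01]
 [ 0.00000000e+00  0.00000000e+00  0.00000000e+00  1.00000000e+00]] 65.70646984690485
[[394. 149.]
 [389. 237.]
 [266. 238.]
 [262. 149.]
 [336. 178.]
 [335. 229.]
 [323. 229.]
 [323. 178.]]
t 1.48 pos [0.6266 0.1805 0.1978] row [-0.0241  0.0196  0.1928] [ 0.0057  0.0023 -0.0049] F [ 2.2 -0.3 -0.7] op 1.002
```

View pics/w1m.png

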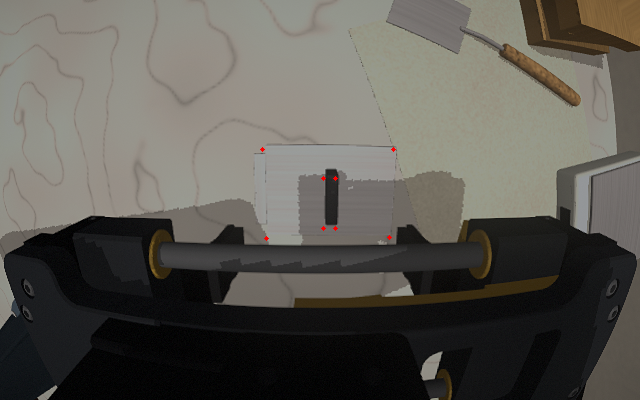

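The wrist view shows the fin at (326–338, 169–224), a few pixels from the prediction, but the arm was still moving. I'll go down a little and locate the fin numerically once it settles.

>>> step_arm([
  [-0.015, 0.025, 0.1, 0, 0, 0, -1],
  [-0.015, 0.025, 0.1, 0, 0, 0, -1],
  [-0.015, 0.025, 0.1, 0, 0, 0, -1],
  [-0.015, 0.025, 0.1, 0, 0, 0, -1],
  [-0.015, 0.025, 0.1, 0, 0, 0, -1],
])

```text
time_s: 1.9
position: [0.6268, 0.1817, 0.1708]
tcp_rot: [[0.21, 0.978, 0.001], [0.978, -0.21, 0.0], [0.001, 0.001, -1.0]]
force: [-0.4, -0.6, -0.5]
opening: 0.999
grasp_force: 0.0
```

```bash
python3 -c "
from h import *
s=read_state();c=save('wrist','w2.png')
g=c['image'].max(2); m=(g<60).astype(np.uint8)[:228]
n,lab,st,ce=cv2.connectedComponentsWithStats(m)
for i in range(1,n):
    if st[i,4]>150: print(st[i],ce[i].round(1))
R=Ro.from_euler('z',-12.3,degrees=True).as_matrix()
L=[[.006,.025,.05],[.006,-.025,.05],[-.006,-.025,.05],[-.006,.025,.05],[.07,.05,.01],[-.07,.05,.01]]
print(wproj(c,s,[R@l+[.631,.172,0] for l in L]).round(1))
to([.631,.172,.04],-12.3,0)
cv2.imwrite('pics/w2c.png',cv2.resize(c['image'][120:270,230:430,::-1],None,fx=4,fy=4))"
```

```text
[532   0  22  23 204] [541.6   6.1]
[ 555    0   85   50 1757] [592.7  25.1]
[540  36  81  18 464] [580.1  44.4]
[322 173  14  55 739] [328.5 200.4]
[ 468  213  114   15 1117] [525.7 222.3]
[ 66 216 107  12 981] [121.5 222.6]
[[333.5 183.4]
 [332.8 238.6]
 [319.3 238.6]
 [319.4 183.3]
 [396.8 151.3]
 [253.9 150.7]]
t 1.95 pos [0.6269 0.1817 0.171 ] row [-0.029   0.0192  0.4366] [ 0.0022 -0.0009  0.0037] F [ 0.  -0.7  0.3] op 1.0
```

View pics/w2c.png

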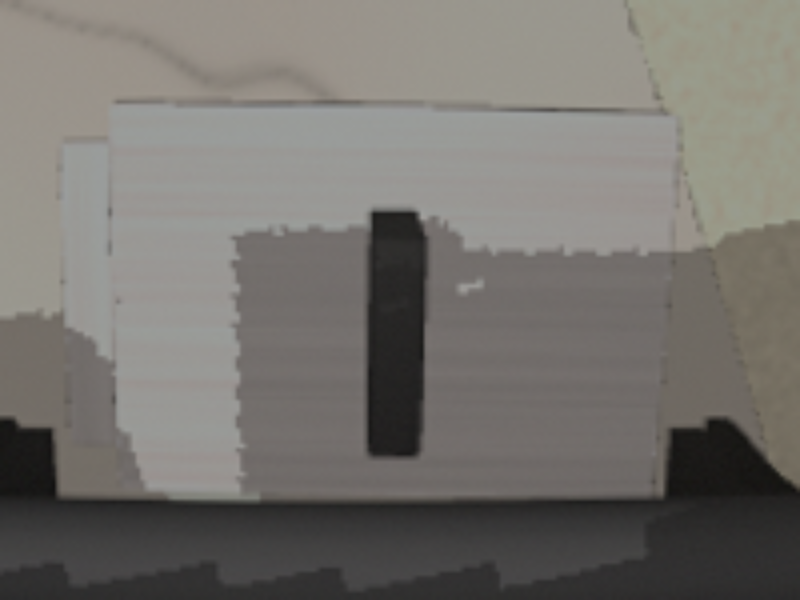

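The settled view shows the fin at u 322–335, v 179–234 (full-image pixels). That puts the cover about 4 mm further +y and 2 mm further +x than the top estimate, at yaw of about -12.8°. I'll descend and grip.

```bash
python3 -c "
from h import *
to([.6333,.1754,.041],-12.8,0)"
```

```text
t 1.95 pos [0.6269 0.1817 0.171 ] row [-0.0163  0.0244  0.4333] [ 0.0022 -0.0009  0.0148] F [ 0.  -0.7  0.3] op 1.0
```

>>> step_arm([
  [-0.016, 0.024, 0.2, 0.002, 0, 0.015, -1],
  [-0.016, 0.024, 0.3, 0.002, 0, 0.015, -1],
  [-0.016, 0.024, 0.36, 0.002, 0, 0.015, -1],
  [-0.016, 0.024, 0.4, 0.002, 0, 0.015, -1],
  [-0.016, 0.024, 0.433, 0.002, 0, 0.015, -1],
  [-0.016, 0.024, 0.433, 0.002, 0, 0.015, -1],
  [-0.016, 0.024, 0.433, 0.002, 0, 0.015, -1],
])

```text
time_s: 2.53
position: [0.6339, 0.1749, 0.0409]
tcp_rot: [[0.223, 0.975, 0.001], [0.975, -0.223, 0.001], [0.001, 0.001, -1.0]]
force: [0.2, -0.1, 0.6]
opening: 1.0
grasp_force: 0.0
```

>>> step_arm([
  [0, 0, 0, 0, 0, 0, 0.3],
  [0, 0, 0, 0, 0, 0, 0.5],
  [0, 0, 0, 0, 0, 0, 0.6],
  [0, 0, 0, 0, 0, 0, 1],
  [0, 0, 0, 0, 0, 0, 1],
  [0, 0, 0, 0, 0, 0, 1],
  [0, 0, 0, 0, 0, 0, 1],
  [0, 0, 0, 0, 0, 0, 1],
])

```text
time_s: 3.2
position: [0.6329, 0.1744, 0.0396]
tcp_rot: [[0.223, 0.975, -0.002], [0.975, -0.223, 0.0], [-0.0, -0.002, -1.0]]
force: [0.4, -0.4, 0.4]
opening: 0.475
grasp_force: 0.0
```

>>> step_arm([
  [0, 0, 0, 0, 0, 0, 1],
  [0, 0, 0, 0, 0, 0, 1],
  [0, 0, 0, 0, 0, 0, 1],
  [0, 0, 0, 0, 0, 0, 1],
  [0, 0, 0, 0, 0, 0, 1],
  [0, 0, 0, 0, 0, 0, 1],
  [0, 0, 0, 0, 0, 0, 1],
  [0, 0, 0, 0, 0, 0, 1],
])

```text
time_s: 3.87
position: [0.633, 0.1744, 0.0396]
tcp_rot: [[0.223, 0.975, -0.001], [0.975, -0.223, 0.0], [-0.0, -0.001, -1.0]]
force: [-0.6, 0.2, -0.8]
opening: 0.138
grasp_force: 30.0
```

>>> step_arm([
  [0, 0, -0.06, 0, 0, 0, 1],
  [0, 0, -0.16, 0, 0, 0, 1],
  [0, 0, -0.3, 0, 0, 0, 1],
  [0, 0, -0.42, 0, 0, 0, 1],
  [-0.1, 0, -0.54, 0, 0, 0, 1],
  [-0.22, 0, -0.6, 0, 0, 0, 1],
  [-0.35, 0, -0.6, 0, 0, 0, 1],
  [-0.48, 0, -0.6, 0, 0, 0, 1],
])

```text
time_s: 4.53
position: [0.6011, 0.0329, 0.2215]
tcp_rot: [[0.221, 0.975, 0.002], [0.975, -0.221, -0.0], [-0.0, 0.002, -1.0]]
force: [-0.0, -0.9, -3.3]
opening: 0.133
grasp_force: 30.0
```

```bash
python3 -c "
from h import *
to([.548,-.2306,.2],-9.1,0)"
```

```text
t 4.53 pos [0.6011 0.0329 0.2215] row [-0.8959  0.0215  0.0719] [ 0.0024  0.0001 -0.0819] F [-0.  -0.9 -3.3] op 0.133
```

>>> step_arm([
  [-0.13, 0.02, 0.05, 0, 0, -0.08, 1],
  [-0.26, 0.02, 0.05, 0, 0, -0.08, 1],
  [-0.39, 0.02, 0.05, 0, 0, -0.08, 1],
  [-0.52, 0.02, 0.05, 0, 0, -0.08, 1],
  [-0.65, 0.02, 0.05, 0, 0, -0.08, 1],
  [-0.77, 0.02, 0.05, 0, 0, -0.08, 1],
  [-0.85, 0.02, 0.05, 0, 0, -0.08, 1],
  [-0.88, 0.02, 0.05, 0, 0, -0.08, 1],
])

```text
time_s: 5.2
position: [0.5468, -0.2286, 0.2041]
tcp_rot: [[0.165, 0.986, -0.003], [0.986, -0.165, -0.001], [-0.001, -0.002, -1.0]]
force: [1.3, -0.7, -4.0]
opening: 0.138
grasp_force: 30.0
```

>>> step_arm([
  [0, 0, 0, 0, 0, 0, 1],
  [0, 0, 0, 0, 0, 0, 1],
  [0, 0, 0, 0, 0, 0, 1],
])

```text
time_s: 5.45
position: [0.5479, -0.2229, 0.2042]
tcp_rot: [[0.16, 0.987, -0.003], [0.987, -0.16, 0.002], [0.002, -0.003, -1.0]]
force: [-0.2, -0.7, -3.6]
opening: 0.133
grasp_force: 30.0
```

```bash
python3 -c "
from h import *
import pickle
s=read_state();c=save('wrist','w3.png');pickle.dump((s,{k:v for k,v in c.items() if k!='image'}),open('w3.pkl','wb'))
R=Ro.from_euler('z',-9.1,degrees=True).as_matrix()
L=[[.135,.095,.045],[.135,-.095,.045],[-.135,-.095,.045],[-.135,.095,.045]]
M=[[.0965,.064,.0755],[.0965,-.064,.0755],[-.0965,-.064,.0755],[-.0965,.064,.0755]]
P=np.vstack([wproj(c,s,[R@l+[.5408,-.2301,0] for l in L]),wproj(c,s,[R@l+[.5447,-.2306,0] for l in M])]);print(P.round(1).tolist())
im=c['image'][:,:,::-1].copy()
for p in P: cv2.circle(im,tuple(int(x) for x in p),1,(0,0,255),-1)
cv2.imwrite('pics/w3m.png',cv2.resize(im[20:250,160:480],(800,575)))
to([.548,-.2306,.2],-9.1,0)"
```

```text
[[448.6, 108.4], [433.6, 281.6], [197.5, 281.3], [180.7, 110.1], [426.1, 138.8], [415.6, 270.7], [220.9, 270.8], [209.4, 139.6]]
t 5.5 pos [ 0.5481 -0.2227  0.2043] row [-0.0262  0.0041  0.0144] [-0.0035 -0.0016 -0.0018] F [-0.3  0.7 -3.6] op 0.133
```

View pics/w3m.png

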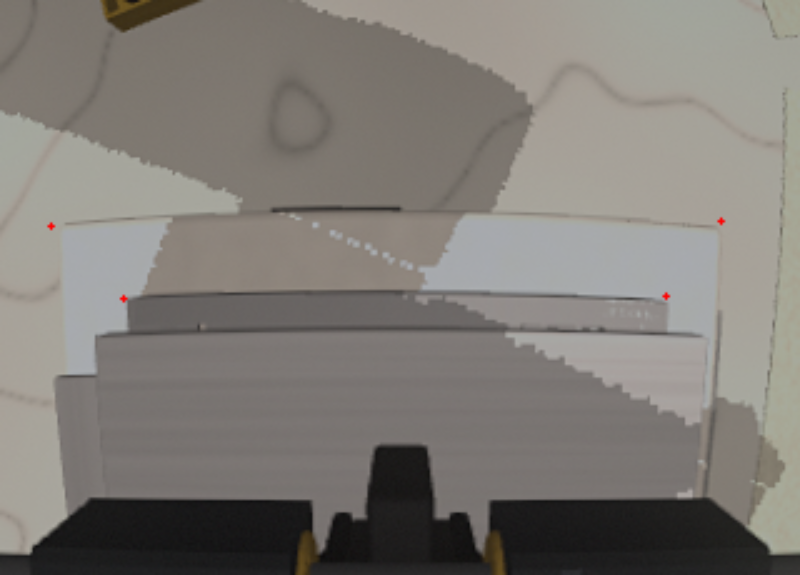

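The wrist view shows the extractor's left top edge at crop (64,224)–(719,227) and the frame edge at (130,297)–(668,302). The frame centre is therefore about (0.545,-0.2316), yaw about -9.7°. Next I'll tilt and approach the hook position.

```bash
cat >> h.py <<'E'
YAW=-9.7
def hook(xf,zf,tilt,base=None):
    """TCP pose with step foot xf ahead of nominal ledge edge, at height zf; base=(xf,zf,tilt) commanded before"""
    def pos(x,z,t):
        Rz=Ro.from_euler('z',YAW,degrees=True).as_matrix()
        Rc=Rz@Ro.from_euler('y',-t,degrees=True).as_matrix()
        return np.array([.5451,-.2316,0])+Rz@[-.0715+x,0,z]+Rc@[.070,-.001,.0356]
    to(pos(xf,zf,tilt),YAW,tilt,None if base is None else (pos(*base),YAW,base[2]))
def where():
    s=read_state(); Rz=Ro.from_euler('z',YAW,degrees=True).as_matrix()
    Rc=s['tcp_rot']@np.array([[0,1,0],[1,0,0],[0,0,-1.]])
    L=Rz.T@(s['position']-Rc@[.070,-.001,.0356]-[.5451,-.2316,0]); 
    e=Ro.from_matrix(Rz.T@Rc).as_euler('zyx',degrees=True)
    print('t',round(s['time_s'],2),'foot mm',((L+[.0715,0,0])*1e3).round(2),'yaw,tilt,roll',e[0].round(2),(-e[1]).round(2),e[2].round(2),'F',(Rz.T@s['force']).round(1),'M',(Rz.T@s['moment']).round(2),'op',round(s['opening'],3),s['grasp_force'])
E
python3 -c "
from h import *
where()
hook(.022,.100,20); hook(.022,.0695,20,(.022,.1,20))"
```

```text
t 5.5 foot mm [  2.8    9.73 168.93] yaw,tilt,roll 0.52 -0.16 0.07 F [-0.4  0.6 -3.6] M [-0.1   0.07 -0.03] op 0.133 29.994804267771542
t 5.5 pos [ 0.5481 -0.2227  0.2043] row [-0.0347  0.0091  0.1564] [-0.4479 -0.0036  0.0111] F [-0.3  0.7 -3.6] op 0.133
t 5.5 pos [ 0.5481 -0.2227  0.2043] row [-0.     -0.0348  0.0955] [0. 0. 0.] F [-0.3  0.7 -3.6] op 0.133
```

>>> step_arm([
  [-0.035, 0.009, 0, -0.15, -0.004, 0.011, 1],
  [-0.035, 0.009, 0, -0.3, -0.004, 0.011, 1],
  [-0.035, 0.009, 0.04, -0.448, -0.004, 0.011, 1],
  [-0.035, 0.009, 0.1, -0.448, -0.004, 0.011, 1],
  [-0.035, 0.009, 0.156, -0.448, -0.004, 0.011, 1],
  [-0.035, 0.009, 0.156, -0.448, -0.004, 0.011, 1],
  [-0.035, 0.009, 0.156, -0.448, -0.004, 0.011, 1],
  [-0.035, 0.009, 0.156, -0.448, -0.004, 0.011, 1],
])

```text
time_s: 6.17
position: [0.5501, -0.235, 0.1587]
tcp_rot: [[0.169, 0.925, 0.339], [0.986, -0.158, -0.06], [-0.002, 0.344, -0.939]]
force: [0.0, 0.3, -3.1]
opening: 0.132
grasp_force: 30.0
```

```bash
python3 -c "
from h import *
where()
hook(.022,.0695,20)"
```

```text
t 6.17 foot mm [ 23.5   -1.6  101.13] yaw,tilt,roll -0.01 20.14 -0.12 F [-0.   0.3 -3.1] M [-0.14  0.48 -0.03] op 0.132 29.995128633454442
t 6.17 pos [ 0.5501 -0.235   0.1587] row [ 0.0052 -0.0407  0.0978] [0.0032 0.0025 0.0007] F [ 0.   0.3 -3.1] op 0.132
```

>>> step_arm([
  [0.005, -0.01, 0.025, 0, 0, 0, 1],
  [0.005, -0.02, 0.05, 0, 0, 0, 1],
  [0.005, -0.03, 0.075, 0, 0, 0, 1],
  [0.005, -0.04, 0.097, 0, 0, 0, 1],
  [0.005, -0.04, 0.097, 0, 0, 0, 1],
  [0.005, -0.04, 0.097, 0, 0, 0, 1],
])

```text
time_s: 6.67
position: [0.5477, -0.2337, 0.1259]
tcp_rot: [[0.17, 0.926, 0.337], [0.985, -0.16, -0.059], [-0.001, 0.342, -0.94]]
force: [-0.7, 0.7, -2.5]
opening: 0.14
grasp_force: 30.0
```

```bash
python3 -c "
from h import *
where()
hook(.004,.0695,20)
c=save('scene','s2.png')
cv2.imwrite('pics/s2c.png',cv2.resize(c['image'][60:220,170:390,::-1],(800,582),interpolation=cv2.INTER_CUBIC))"
```

```text
t 6.67 foot mm [20.87 -0.59 68.46] yaw,tilt,roll -0.11 20.01 -0.09 F [-0.8  0.5 -2.5] M [-0.09  0.48 -0.04] op 0.14 29.998152405023575
t 6.67 pos [ 0.5477 -0.2337  0.1259] row [ 0.002  -0.0516 -0.0224] [ 0.0003  0.0019 -0.0019] F [-0.7  0.7 -2.5] op 0.14
```

View pics/s2c.png

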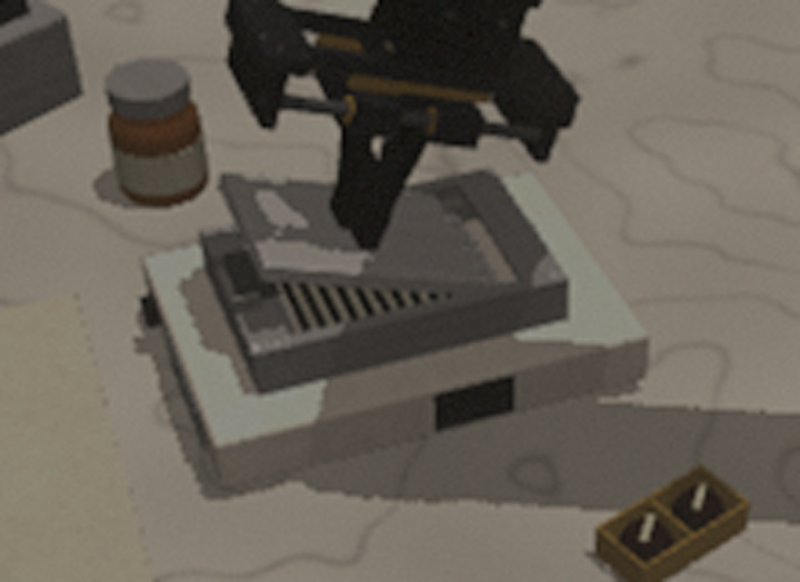

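The cover sits tilted in the bay, with its lip between the rails and a gap still left before the ledge. Now I'll feel for the ledge along -x.

>>> step_arm([
  [0.001, -0.008, -0.003, 0, 0, 0, 1],
  [0.001, -0.016, -0.006, 0, 0, 0, 1],
  [0.001, -0.022, -0.008, 0, 0, 0, 1],
  [0.001, -0.028, -0.01, 0, 0, 0, 1],
  [0.001, -0.034, -0.012, 0, 0, 0, 1],
  [0.001, -0.039, -0.014, 0, 0, 0, 1],
  [0.001, -0.043, -0.016, 0, 0, 0, 1],
  [0.001, -0.045, -0.0165, 0, 0, 0, 1],
])

```text
time_s: 7.38
position: [0.5336, -0.231, 0.1264]
tcp_rot: [[0.17, 0.926, 0.338], [0.985, -0.159, -0.06], [-0.001, 0.343, -0.939]]
force: [-0.1, 0.6, -3.1]
opening: 0.133
grasp_force: 30.0
```

```bash
python3 -c "
from h import *
where()"
```

```text
t 7.38 foot mm [ 6.54 -0.35 68.98] yaw,tilt,roll -0.11 20.06 -0.12 F [-0.2  0.6 -3.1] M [-0.14  0.51 -0.03] op 0.133 29.996785302646458
```

>>> step_arm([
  [0, -0.003, -0.001, 0, 0, 0, 1],
  [0, -0.006, -0.002, 0, 0, 0, 1],
  [0, -0.0095, -0.0035, 0, 0, 0, 1],
  [0, -0.0095, -0.0035, 0, 0, 0, 1],
])

```text
time_s: 7.72
position: [0.5306, -0.2304, 0.1263]
tcp_rot: [[0.17, 0.926, 0.338], [0.985, -0.159, -0.06], [-0.001, 0.343, -0.939]]
force: [0.6, 0.0, -3.2]
opening: 0.134
grasp_force: 30.0
```

```bash
python3 -c "
from h import *
where()"
```

```text
t 7.72 foot mm [ 3.48 -0.23 68.89] yaw,tilt,roll -0.11 20.05 -0.11 F [ 0.5  0.1 -3.2] M [-0.09  0.47 -0.01] op 0.134 29.996998328715563
```

>>> step_arm([
  [0, -0.003, -0.001, 0, 0, 0, 1],
  [0, -0.006, -0.002, 0, 0, 0, 1],
  [0, -0.0065, -0.0023, 0, 0, 0, 1],
  [0, -0.0065, -0.0023, 0, 0, 0, 1],
])

```text
time_s: 8.05
position: [0.5295, -0.2305, 0.1267]
tcp_rot: [[0.171, 0.925, 0.339], [0.985, -0.16, -0.061], [-0.002, 0.345, -0.939]]
force: [3.6, 0.7, -3.3]
opening: 0.13
grasp_force: 30.0
```

```bash
python3 -c "
from h import *
where()"
```

```text
t 8.05 foot mm [ 2.53 -0.55 69.15] yaw,tilt,roll -0.13 20.15 -0.16 F [ 3.4  1.3 -3.3] M [ 0.13 -0.18  0.08] op 0.13 30.0093044154346
```

Contact at 3.4 N matches the step meeting the ledge, about 0.5 mm from where the images put it. I'll swing down while holding a light -x push.

```bash
python3 -c "
from h import *
b=(.0015,.069,20.05)
for t in (17.5,15,12.5,10.5): hook(-.0005+.006*np.sin(np.radians(t)),.069,t,b)"
```

```text
t 8.05 pos [ 0.5295 -0.2305  0.1267] row [-0.      0.0044  0.0103] [ 0.0567 -0.      0.    ] F [ 3.6  0.7 -3.3] op 0.13
t 8.05 pos [ 0.5295 -0.2305  0.1267] row [-0.      0.0081  0.0205] [ 0.1122 -0.      0.    ] F [ 3.6  0.7 -3.3] op 0.13
t 8.05 pos [ 0.5295 -0.2305  0.1267] row [-0.      0.0114  0.0309] [ 0.1678 -0.     -0.    ] F [ 3.6  0.7 -3.3] op 0.13
t 8.05 pos [ 0.5295 -0.2305  0.1267] row [-0.      0.0136  0.0393] [ 0.2122 -0.     -0.    ] F [ 3.6  0.7 -3.3] op 0.13
```

>>> step_arm([
  [0, 0.002, 0.005, 0.028, 0, 0, 1],
  [0, 0.0044, 0.0103, 0.057, 0, 0, 1],
  [0, 0.006, 0.0155, 0.084, 0, 0, 1],
  [0, 0.008, 0.0205, 0.112, 0, 0, 1],
  [0, 0.0098, 0.0257, 0.14, 0, 0, 1],
  [0, 0.0114, 0.031, 0.168, 0, 0, 1],
  [0, 0.0125, 0.035, 0.19, 0, 0, 1],
  [0, 0.0136, 0.039, 0.212, 0, 0, 1],
])

```text
time_s: 8.72
position: [0.5373, -0.232, 0.117]
tcp_rot: [[0.171, 0.969, 0.18], [0.985, -0.167, -0.034], [-0.002, 0.184, -0.983]]
force: [1.7, 0.5, -4.2]
opening: 0.138
grasp_force: 30.0
```

```bash
python3 -c "
from h import *
where()
b=(.0015,.069,20.05)
b=(-.0005+.006*np.sin(np.radians(10.5)),.069,10.5)
for t in (8.5,6.5,4,2,0): hook(-.0005+.006*np.sin(np.radians(t)),.069,t,b)"
```

```text
t 8.72 foot mm [ 1.6  -0.65 69.11] yaw,tilt,roll -0.12 10.57 -0.15 F [ 1.6  0.8 -4.2] M [ 0.11 -0.41  0.07] op 0.138 30.008461873512715
t 8.72 pos [ 0.5373 -0.232   0.117 ] row [0.     0.0033 0.0081] [ 0.0444 -0.      0.    ] F [ 1.7  0.5 -4.2] op 0.138
t 8.72 pos [ 0.5373 -0.232   0.117 ] row [0.     0.0064 0.0163] [ 0.0889 -0.      0.    ] F [ 1.7  0.5 -4.2] op 0.138
t 8.72 pos [ 0.5373 -0.232   0.117 ] row [-0.      0.0097  0.0268] [ 0.1444 -0.      0.    ] F [ 1.7  0.5 -4.2] op 0.138
t 8.72 pos [ 0.5373 -0.232   0.117 ] row [-0.      0.0121  0.0353] [ 0.1889 -0.      0.    ] F [ 1.7  0.5 -4.2] op 0.138
t 8.72 pos [ 0.5373 -0.232   0.117 ] row [-0.      0.0141  0.0438] [ 0.2333 -0.      0.    ] F [ 1.7  0.5 -4.2] op 0.138
```

>>> step_arm([
  [0, 0.0015, 0.004, 0.022, 0, 0, 1],
  [0, 0.0033, 0.008, 0.044, 0, 0, 1],
  [0, 0.005, 0.012, 0.066, 0, 0, 1],
  [0, 0.0062, 0.0163, 0.089, 0, 0, 1],
  [0, 0.0075, 0.02, 0.107, 0, 0, 1],
  [0, 0.0085, 0.0235, 0.126, 0, 0, 1],
  [0, 0.0095, 0.0268, 0.144, 0, 0, 1],
  [0, 0.0095, 0.0268, 0.144, 0, 0, 1],
])

```text
time_s: 9.38
position: [0.5408, -0.2326, 0.1116]
tcp_rot: [[0.17, 0.983, 0.069], [0.985, -0.169, -0.015], [-0.003, 0.071, -0.998]]
force: [-4.0, 1.5, 11.1]
opening: 0.143
grasp_force: 30.2
```

```bash
python3 -c "
from h import *
where()
b=(-.0005+.006*np.sin(np.radians(4)),.069,4)
for t in (2,0,-1): hook(-.0005+.006*np.sin(np.radians(t)),.069,t,b)"
```

```text
t 9.38 foot mm [ 0.16 -0.75 71.15] yaw,tilt,roll -0.08 4.04 -0.16 F [-4.2  0.8 11.1] M [ 0.11 -0.35  0.08] op 0.143 30.221765600144863
t 9.38 pos [ 0.5408 -0.2326  0.1116] row [-0.      0.0033  0.0082] [ 0.0444  0.     -0.    ] F [-4.   1.5 11.1] op 0.143
t 9.38 pos [ 0.5408 -0.2326  0.1116] row [-0.      0.0063  0.0165] [ 0.0889  0.     -0.    ] F [-4.   1.5 11.1] op 0.143
t 9.38 pos [ 0.5408 -0.2326  0.1116] row [-0.      0.0077  0.0207] [ 0.1111  0.     -0.    ] F [-4.   1.5 11.1] op 0.143
```

The far end is now resting on the catch ramp. I'll press on gently in small steps.

>>> step_arm([
  [0, 0.0008, 0.002, 0.011, 0, 0, 1],
  [0, 0.0016, 0.004, 0.022, 0, 0, 1],
  [0, 0.0025, 0.006, 0.033, 0, 0, 1],
  [0, 0.0033, 0.0082, 0.044, 0, 0, 1],
  [0, 0.0033, 0.0082, 0.044, 0, 0, 1],
])

```text
time_s: 9.8
position: [0.5424, -0.233, 0.1087]
tcp_rot: [[0.17, 0.985, 0.037], [0.985, -0.17, -0.009], [-0.003, 0.038, -0.999]]
force: [0.3, 0.6, 5.7]
opening: 0.137
grasp_force: 29.8
```

```bash
python3 -c "
from h import *
where()"
```

```text
t 9.8 foot mm [ 0.52 -0.82 70.46] yaw,tilt,roll -0.1 2.16 -0.17 F [0.2 0.6 5.7] M [ 0.02 -0.32  0.04] op 0.137 29.804921166796703
```

>>> step_arm([
  [0, 0.0008, 0.002, 0.011, 0, 0, 1],
  [0, 0.0015, 0.004, 0.022, 0, 0, 1],
  [0, 0.0022, 0.006, 0.033, 0, 0, 1],
  [0, 0.003, 0.0083, 0.045, 0, 0, 1],
  [0, 0.003, 0.0083, 0.045, 0, 0, 1],
])

```text
time_s: 10.22
position: [0.5438, -0.2332, 0.1046]
tcp_rot: [[0.17, 0.985, 0.002], [0.985, -0.17, -0.003], [-0.002, 0.002, -1.0]]
force: [4.0, -1.1, -0.6]
opening: 0.135
grasp_force: 30.0
```

```bash
python3 -c "
from h import *
where()"
```

```text
t 10.22 foot mm [ 0.53 -0.82 68.89] yaw,tilt,roll -0.1 0.13 -0.14 F [ 4.1 -0.4 -0.6] M [-0.13 -0.42 -0.03] op 0.135 29.953447377774864
```

>>> step_arm([
  [0, 0.001, 0.003, 0, 0, 0, 1],
  [0, 0.002, 0.006, 0, 0, 0, 1],
  [0, 0.002, 0.009, 0.01, 0, 0, 1],
  [0, 0.002, 0.009, 0.01, 0, 0, 1],
])

```text
time_s: 10.55
position: [0.544, -0.2333, 0.1042]
tcp_rot: [[0.17, 0.985, -0.006], [0.985, -0.17, -0.002], [-0.003, -0.006, -1.0]]
force: [-0.6, 1.3, 14.9]
opening: 0.136
grasp_force: 30.0
```

```bash
python3 -c "
from h import *
where()
c=save('scene','s3.png')
a=c['image'][60:220,170:390,::-1]
cv2.imwrite('pics/s3c.png',cv2.resize(a,(800,582),interpolation=cv2.INTER_CUBIC))"
```

```text
t 10.55 foot mm [ 0.55 -0.88 69.  ] yaw,tilt,roll -0.09 -0.32 -0.16 F [-0.8  1.2 14.9] M [ 0.08 -0.05  0.06] op 0.136 29.972058568301065
```

View pics/s3c.png

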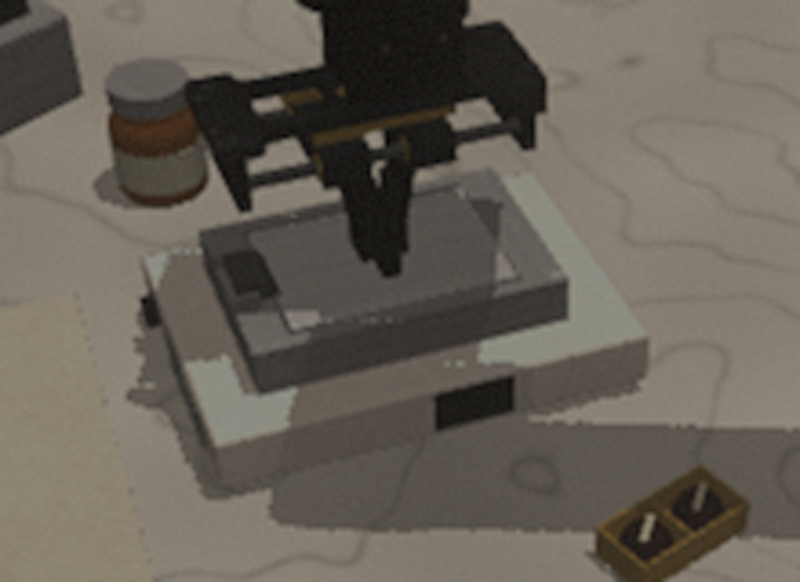

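The cover lies flat inside the frame with the catch over its far edge at crop (248,272), and it holds rigidly under a 15 N press. I'll ease off, open the fingers halfway and retreat upwards.

>>> step_arm([
  [0, 0, -0.006, -0.006, 0, 0, 1],
  [0, 0, -0.009, -0.008, 0, 0, 1],
  [0, 0, -0.009, -0.008, 0, 0, 0.4],
  [0, 0, -0.009, -0.008, 0, 0, 0.2],
  [0, 0, -0.009, -0.008, 0, 0, 0.2],
  [0, 0, -0.009, -0.008, 0, 0, 0.2],
  [0, 0, -0.009, -0.008, 0, 0, 0.2],
])

```text
time_s: 11.18
position: [0.5426, -0.2323, 0.104]
tcp_rot: [[0.17, 0.985, -0.003], [0.985, -0.17, -0.0], [-0.001, -0.003, -1.0]]
force: [0.0, 0.6, -0.0]
opening: 0.379
grasp_force: 0.0
```

```bash
python3 -c "
from h import *
where()"
```

```text
t 11.18 foot mm [-9.600e-01 -3.000e-02  6.866e+01] yaw,tilt,roll -0.1 -0.18 -0.04 F [-0.1  0.6 -0. ] M [-0.17  0.04 -0.  ] op 0.379 0.0
```

>>> step_arm([
  [0, 0, -0.03, 0, 0, 0, 0.2],
  [0, 0, -0.1, 0, 0, 0, 0.2],
  [0, 0, -0.2, 0, 0, 0, 0.2],
  [0, 0, -0.32, 0, 0, 0, 0.2],
  [0, 0, -0.42, 0, 0, 0, 0.2],
  [0, 0, -0.48, 0, 0, 0, 0.2],
  [0, 0, -0.5, 0, 0, 0, 0.2],
  [0, 0, -0.5, 0, 0, 0, 0.2],
])

```text
time_s: 11.85
position: [0.5443, -0.233, 0.2569]
tcp_rot: [[0.17, 0.985, 0.003], [0.985, -0.17, -0.004], [-0.003, 0.003, -1.0]]
force: [-0.3, -0.6, -0.6]
opening: 0.399
grasp_force: 0.0
```

```bash
python3 -c "
from h import *
where()
s=read_state();w=save('wrist','w4.png')['image'][100:240,200:440,::-1]
c=save('scene','s4.png')['image'][60:220,170:390,::-1]
im=np.zeros((600,700,3),np.uint8)
im[:300,:412]=cv2.resize(c,(412,300)); im[300:600,:514]=cv2.resize(w,(514,300))
cv2.imwrite('pics/f4.png',im)"
```

```text
t 11.85 foot mm [  1.05  -0.49 221.07] yaw,tilt,roll -0.1 0.18 -0.19 F [-0.2 -0.7 -0.6] M [-0.09 -0.   -0.03] op 0.399 0.0
```

View pics/f4.png

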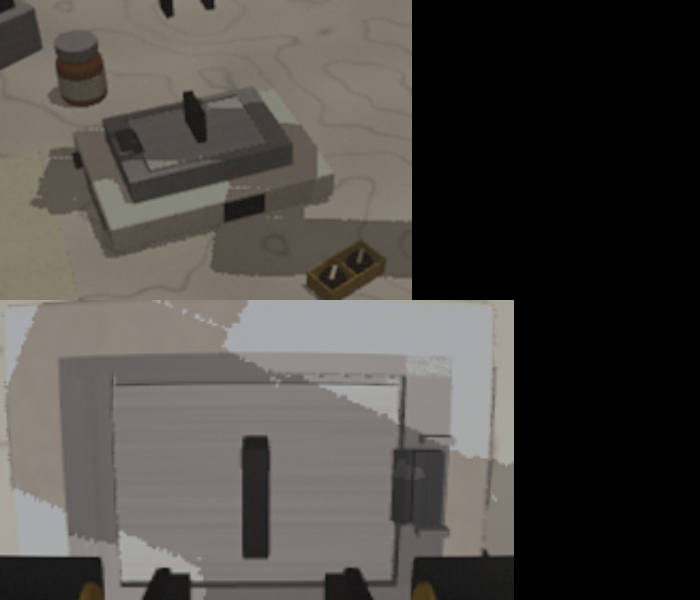

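The cover lies flat in the opening with its step tight against the ledge at u≈113. The 3 mm gap is at the far end (u≈400), and the catch nose (u 392–415) lies over the plate's edge. The gripper is clear, so I'm handing in.

```bash
python3 -c "
from rig import *
print(hand_in())"
```

```text
the job is handed in; nothing more can be done
None
```

The filter cover is back on the bay and the job is handed in: it lies flat with its lip hooked under the ledge and the catch over its edge, about 15 N was the highest force I read, and I kept clear of both chocolate trays.

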